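# Cock the desoldering pump against the angle plate

### The job

Of the two desoldering pumps on the electronics bench, one has its plunger standing out and must be made ready for use. Pick that pump up, press the knob on its plunger end squarely against the flat upright face of the steel angle plate until the plunger is fully home, then lay the pump gently down flat on the bench and let go. Leave the other pump, which is already cocked, where it is.

Things in the scene. Friction and masses are not known exactly. Their poses are not given: they have to be found in the camera images.
- pump: Pump to cock, ~0.1 kg, lying. Flat-sided aluminium barrel 110 x 22 x 22 mm, to grip across; white nozzle 30 mm long, and plunger with black knob (diameter 18, 8 thick) at the other end; trigger 3.5 mm proud on top near nozzle. Origin: middle of barrel's underside; x along barrel to the plunger, z up. Axis at z = 11; barrel x = -55 to 55, nozzle tip -85, knob's end 87 (plunger out) or 67 (home).
- plunger (a joint): How far the pump's plunger is pushed in, in m: 0 fully out, 0.020 fully home against a hard stop. It moves stiffly against about 6 N, has no return spring and stays where it is pushed. It starts between 0 and 0.003.
- stop: Steel angle plate fixed to the bench: upright plate 100 mm wide, 60 high, 10 thick, its foot and ribs reaching 70 mm behind. Origin: foot of the middle of the flat front face, at bench level. The face is the plane x = 0 and looks along -x, roughly towards the robot, so a pump is pressed along +x; y runs along the face, z up.
- spare_pump: The other pump, same make, size and frame, already cocked: its knob's end is at x = 67 mm, close to the barrel. Leave it where it lies.
There are look-alikes about, which are no part of the job. There is more than one size of the stop; the one meant has the size given above.

How it is judged:
By the outcome, as a careful person would: the job done as asked, in the order asked, and still so for the second after the job is handed in, with the robot touching nothing.
It also fails if it takes over 42 s, if anything falls off the work surface, if the arm or the gripper's body presses on something with over 40 N, if the wrist force passes 120 N, or if a joint passes its speed limit or range.

### The arm

A 7-joint arm with a two-finger parallel gripper is mounted at the origin on the work surface. World frame = base frame: x ahead of the robot, y to its left, z up, the work surface at z = 0. Lengths are in m, angles in degrees, forces in N, time in s.
With the tool pointing down it reaches from about 0.35 to 0.9 m from the base axis. Payload 8.1 kg.
Tool frame: the origin (TCP) lies on the centre line of the jaws, within the pads' length; the fingertips stand ahead of it and the grasp point (between the pads) lies 6 mm ahead of it (env.tip_extent is the y of the fingertips in the tool frame, in m); y points along the fingers, x is the direction in which the jaws open and shut, and the axes are right-handed (so a half turn about y gives the same grasp; the last joint's range is limited). The gripper opens to 85 mm and grips with 20 to 120 N. Pads are 22 mm wide; open, the fingers measure 114 mm over their backs; the gripper's body (76 mm by 85 mm) begins 54 mm behind the grasp point. The pads swing forward as they close: fully open they stand 13 mm farther back than shut.
Start: joints at [69.408, 24.895, 1.432, 90.138, -0.665, 64.973, -4.303], TCP at [0.159, -0.605, 0.256] pointing down, gripper open.
Joint ranges: [-149.89, 149.89], [-25.12, 119.58], [-72.63, 75.52], [4.76, 147.25], [-75.54, 255.54], [6.69, 114.76], [-157.13, 157.13]. Speed limits (degrees/s): [127.2, 127.2, 172.46, 172.46, 180, 180, 180].

### API

Orientations are given as a 3x3 rotation matrix whose columns are the frame's x, y, z axes.
In Python, from bench import sensors, snapshot, ticket, env gives the robot as it stands. The module is installed in compiled form; this text tells all that it offers.
- The arm moves only by the tool drive_tool, never from a script. Its arguments are lists of equal length, an entry for each row: "rotation": the turn, a rotation vector about the world's x, y, z in degrees, a list of three; "slide": the shift along the world's x, y, z in mm, a list of three; "grip": the closure in counts, from 0 (fully open) to 255 (shut). A call has 1 to 10 rows; each row shifts and turns the commanded pose from where the row before left it; what a row does not reach is not made up. A row lasts 1/10 s, in which the tool goes at most 50 mm and 8.59 degrees, less where a joint would pass 70% of its speed; a pose out of reach is approached as far as the arm can. A call with a gripper value outside its range is refused whole. The fingers move at their own pace and stop on an object; the grip force is fixed at half the most. Time passes only in rows, so rows that do not move let the fingers close. It gives the time, the measured TCP pose, the force and the opening at its end, in the units of the state.
- sensors.get_state(): the state, without advancing time (a new reading comes with each control period).
- snapshot(name): name is "side" or "top" or "wrist"; returns a dict with "image" (400x640x3 uint8, red, green, blue), "mtx" (3x3 intrinsics, pixels), "rvec" (rotation vector, rad) and "tvec" (3), from world to camera coordinates, as OpenCV has them; the wrist camera has in their place "mount" (4x4, takes a point from camera to tool coordinates, whose origin is the TCP and whose axes are the tool frame's). Camera axes: x right, y down, z forward; pixel columns grow to the right and rows downward; lengths in m; the calibration is good to about 2 mm. The wrist camera is an equidistant fisheye: a pixel r from the principal point sees the ray r / f radians off the axis. A picture is of the moment at which its call begins: read the wrist's pose just before it. There is no depth.
- ticket.finish_job(): hands the job in, once; it reports no verdict.
The state is a dict: "time_s": time; "joints": joint angles; "joint_vel": joint speeds; "joint_torque": joint torques, N m; "ee_pos": TCP position; "tcp_rot": TCP orientation; "wrist_force": force on the tool from outside, world axes, zero at the start; "wrist_torque": the same for the moment, N m; "gripper_width": opening from 0.0 (shut) to 1.0 (fully open).
Only numpy, scipy, OpenCV 4.12 (cv2) and the standard library are available. Lean on these libraries where they do the work, as an engineer would, in place of code of your own. Each camera call takes 0.05 s, during which the arm holds its last target.

## Working session

There is one attempt and no reset: what is moved stays moved. The work goes in short steps, Python scripts to look and compute and a tool call to move; the robot and the scene stay as the last step left them, time stands still between calls to the robot, and variables do not carry over. Pictures are saved under pics/ and viewed, and the job is handed in when it is done.

Besides the shell and the picture viewer there is one more tool, called after "Request:" by a JSON object that holds its "api" and its "payload", one argument or row to a line. drive_tool: Moves the arm, as the interface text tells. Its arguments: {"type":"object","properties":{"rotation":{"type":"array","items":{"type":"array","items":{"type":"number"}}},"slide":{"type":"array","items":{"type":"array","items":{"type":"number"}}},"grip":{"type":"array","items":{"type":"number"}}},"required":["rotation","slide","grip"]}

```bash
mkdir -p pics; python3 - <<'E'
from bench import sensors, snapshot, env
import cv2,pickle
s=sensors.get_state();print(s,env.tip_extent)
d={}
for n in("side","top","wrist"):
    p=snapshot(n);d[n]=p;cv2.imwrite(f"pics/{n}0.png",p["image"][:,:,::-1])
    print(n,{k:v for k,v in p.items() if k!="image"})
pickle.dump((s,d),open("s0.pkl","wb"))
E
```

```text
{'time_s': 0.0, 'joints': array([69.40731033, 24.93813716,  1.42972128, 90.18986881, -0.66315592,
       64.97420312, -4.30361581]), 'joint_vel': array([ 0.03313412,  0.0469756 , -0.02523448, -0.00162214, -0.06771069,
       -0.01742439,  0.04913196]), 'joint_torque': array([-6.19212988e-04, -6.70478654e+01,  1.02469806e+00, -3.16224253e+01,
        1.55220990e-02,  1.23906025e-02,  6.08410755e-05]), 'ee_pos': array([ 0.15857688, -0.60405286,  0.25550227]), 'tcp_rot': array([[ 2.53944487e-01, -5.72607453e-04,  9.67218626e-01],
       [-9.67217420e-01,  1.53616424e-03,  2.53945079e-01],
       [-1.63121751e-03, -9.99998656e-01, -1.63735463e-04]]), 'wrist_force': array([ 0.23115626,  0.09796396, -0.00914261]), 'wrist_torque': array([-0.00521659, -0.00519286,  0.07367343]), 'gripper_width': 0.9993168219482959} 0.025
side {'mtx': array([[463.8801603 ,   0.        , 326.11550564],
       [  0.        , 463.8801603 , 201.95743018],
       [  0.        ,   0.        ,   1.        ]]), 'rvec': array([ 2.24064313, -0.17734373,  0.0995493 ]), 'tvec': array([-0.42811578,  0.09103222,  0.96609911])}
top {'mtx': array([[478.74650417,   0.        , 325.85111709],
       [  0.        , 478.74650417, 201.10092441],
       [  0.        ,   0.        ,   1.        ]]), 'rvec': array([ 2.15917205, -2.10281834,  0.17560033]), 'tvec': array([0.0119206 , 0.45982303, 1.22769955])}
wrist {'mtx': array([[309.70691629,   0.        , 321.69899933],
       [  0.        , 309.70691629, 201.62686799],
       [  0.        ,   0.        ,   1.        ]]), 'mount': array([[ 9.99999949e-01, -2.91792100e-04, -1.26008929e-04,
        -2.86220036e-04],
       [ 2.32223162e-05, -3.28320962e-01,  9.44566221e-01,
        -1.17361188e-01],
       [-3.16988334e-04, -9.44566176e-01, -3.28320939e-01,
         8.47425626e-02],
       [ 0.00000000e+00,  0.00000000e+00,  0.00000000e+00,
         1.00000000e+00]])}
```

View pics/top0.png

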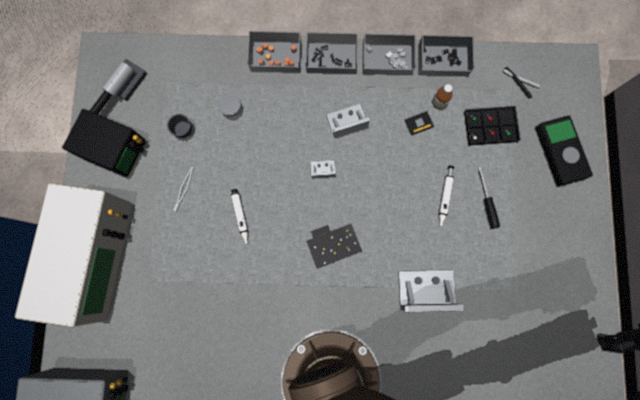

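View pics/side0.png

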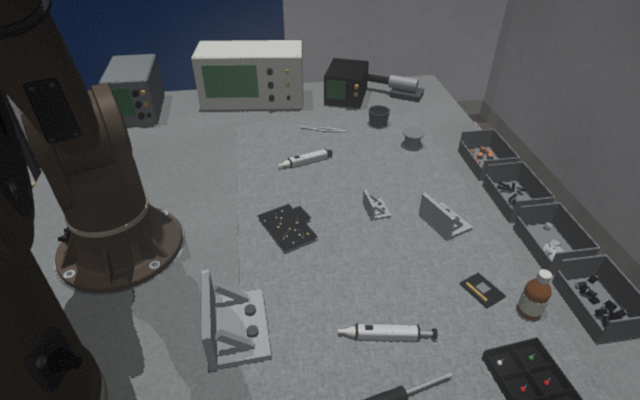

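View pics/wrist0.png

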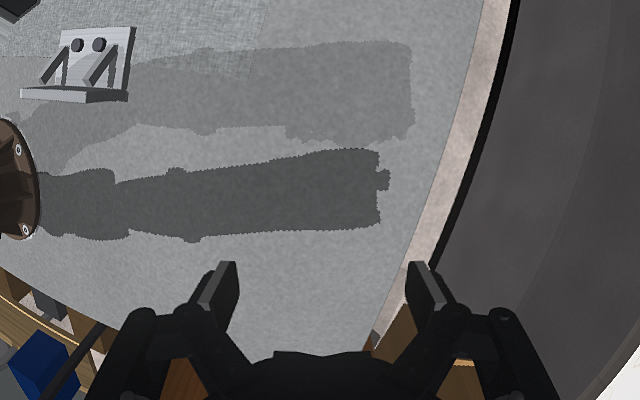

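The top view shows the pump with its plunger out near (446,195) and the cocked one near (239,215). There are three angle plates, near (430,290), (348,120) and (323,169). I'll measure their sizes next.

```bash
cat > h.py <<'E'
import numpy as np,cv2
def ray(p,uv):
    R=cv2.Rodrigues(p["rvec"])[0];c=-R.T@p["tvec"]
    d=R.T@np.linalg.inv(p["mtx"])@np.array([uv[0],uv[1],1.]);return c,d
def onz(p,uv,z):
    c,d=ray(p,uv);return c+d*(z-c[2])/d[2]
def proj(p,X):
    return cv2.projectPoints(np.array(X,float).reshape(-1,3),p["rvec"],p["tvec"],p["mtx"],None)[0].reshape(-1,2)
E
python3 - <<'E'
import pickle,cv2
from h import *
s,d=pickle.load(open("s0.pkl","rb"))
t=d["top"];I=t["image"][:,:,::-1]
a=cv2.resize(I[95:185,290:390],None,fx=4,fy=4,interpolation=2)
b=cv2.resize(I[155:235,410:500],None,fx=4,fy=4,interpolation=2)
c=cv2.resize(I[255:325,380:480],None,fx=4,fy=4,interpolation=2)
W=np.zeros((600,800,3),np.uint8);W[:360,:400]=a;W[:320,400:760]=b;W[320:600,400:800]=c
cv2.imwrite("pics/zt.png",W)
S=d["side"]["image"][:,:,::-1]
cv2.imwrite("pics/zs.png",np.vstack([cv2.resize(S[180:250,350:480],None,fx=4,fy=4,interpolation=2),cv2.resize(S[305:360,330:460],None,fx=4,fy=4,interpolation=2)]))
for z in(0,.06): 
  for uv in[(328,124),(368,120),(348,120),(446,195),(400,310),(463,310),(323,169)]: print(z,uv,onz(t,uv,z))
E
```

```text
0 (328, 124) [0.68548193 0.02415575 0.        ]
0 (368, 120) [ 0.70010358 -0.08785774  0.        ]
0 (348, 120) [ 0.69865194 -0.03170485  0.        ]
0 (446, 195) [ 0.49150952 -0.30342438  0.        ]
0 (400, 310) [ 0.18115521 -0.177996    0.        ]
0 (463, 310) [ 0.1855777  -0.34323915  0.        ]
0 (323, 169) [0.55562142 0.03459826 0.        ]
0.06 (328, 124) [0.66502672 0.02375673 0.06      ]
0.06 (368, 120) [ 0.678967   -0.08303694  0.06      ]
0.06 (348, 120) [ 0.67758301 -0.02950077  0.06      ]
0.06 (446, 195) [ 0.4800934  -0.28855822  0.06      ]
0.06 (400, 310) [ 0.18420154 -0.16897478  0.06      ]
0.06 (463, 310) [ 0.18841794 -0.32651763  0.06      ]
0.06 (323, 169) [0.54121769 0.03371263 0.06      ]
```

View pics/zt.png

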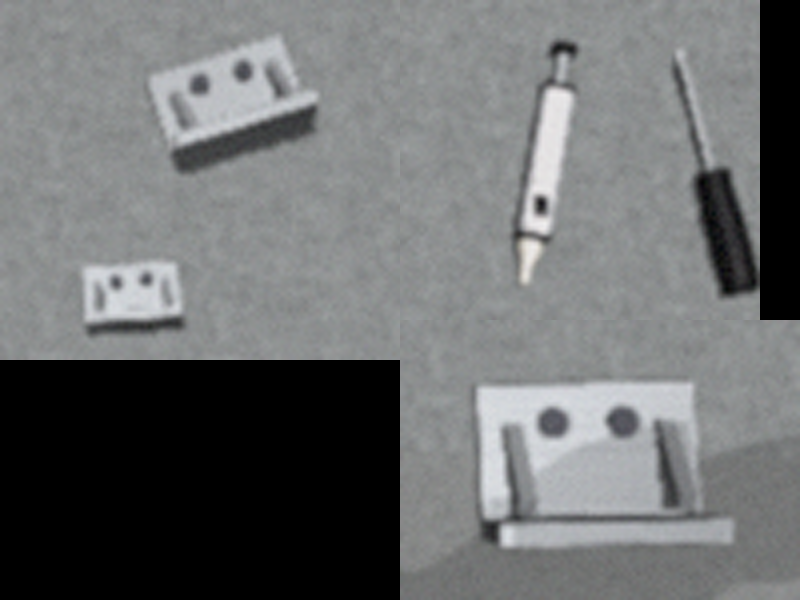

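View pics/zs.png

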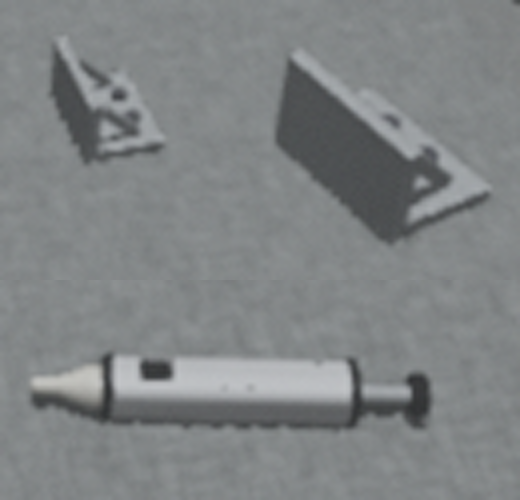

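The medium plate, near (348,120), measures about 0.10 m wide. The near one is about 0.16 m wide and the other is smaller than 0.10 m. Now for the poses of the pump and the medium plate.

```bash
python3 - <<'E'
import pickle
from h import *
s,d=pickle.load(open("s0.pkl","rb"))
t=d["top"];S=d["side"]
ct=lambda x,y,ox,oy:((x+.5)/4-.5+ox,(y+.5)/4-.5+oy)
def show(n,a,b):
    print(n,a.round(4),b.round(4),"L",np.linalg.norm(a-b).round(4),"mid",((a+b)/2).round(4),"ang",np.degrees(np.arctan2(*(a-b)[[1,0]])).round(2))
show("stop top",onz(t,ct(175,152,290,95),.06),onz(t,ct(316,96,290,95),.06))
show("stop bot",onz(t,ct(182,172,290,95),0),onz(t,ct(314,128,290,95),0))
show("stop top S",onz(S,ct(293,50,350,180),.06),onz(S,ct(413,165,350,180),.06))
show("stop bot S",onz(S,ct(278,138,350,180),0),onz(S,ct(392,240,350,180),0))
# second row of zs starts at y=280
f=lambda x,y:ct(x,y-280,330,305)
show("pump S",onz(S,f(430,398),.011),onz(S,f(32,388),.011))
g=lambda x,y:ct(x-400,y,410,155)
show("pump T",onz(t,g(565,45),.011),onz(t,g(525,282),.011))
# mask barrel
for n,p,(x0,y0,x1,y1) in(("T",t,(430,155,465,235)),("S",S,(330,315,460,350))):
    im=p["image"][y0:y1,x0:x1]; m=(im.min(2)>175).astype(np.uint8)
    c=max(cv2.findContours(m,0,2)[0],key=cv2.contourArea).reshape(-1,2)+[x0,y0]
    r=cv2.minAreaRect(c.astype(np.float32));print(n,r)
    ctr=onz(p,r[0],.022 if n=="T" else .015);print(ctr)
    v=cv2.fitLine(c.astype(np.float32),2,0,.01,.01).ravel()
    a=onz(p,v[2:]+20*v[:2],.022);b=onz(p,v[2:]-20*v[:2],.022);show(n,a,b)
E
```

```text
stop top [0.6414 0.0088 0.06  ] [ 0.6829 -0.0847  0.06  ] L 0.1022 mid [ 0.6621 -0.0379  0.06  ] ang 113.91
stop bot [0.6463 0.0032 0.    ] [ 0.6807 -0.0884  0.    ] L 0.0979 mid [ 0.6635 -0.0426  0.    ] ang 110.56
stop top S [0.6506 0.0083 0.06  ] [ 0.6801 -0.0937  0.06  ] L 0.1062 mid [ 0.6653 -0.0427  0.06  ] ang 106.15
stop bot S [0.6492 0.0044 0.    ] [ 0.6828 -0.086   0.    ] L 0.0965 mid [ 0.666  -0.0408  0.    ] ang 110.37
pump S [ 0.5733 -0.3179  0.011 ] [ 0.4066 -0.2866  0.011 ] L 0.1697 mid [ 0.49   -0.3023  0.011 ] ang -10.62
pump T [ 0.5709 -0.3153  0.011 ] [ 0.4069 -0.2857  0.011 ] L 0.1666 mid [ 0.4889 -0.3005  0.011 ] ang -10.23
T ((446.4520568847656, 194.57794189453125), (7.00016450881958, 35.85036087036133), 9.782407760620117)
[ 0.48850898 -0.29920463  0.022     ]
T [ 0.5389 -0.3087  0.022 ] [ 0.4308 -0.2884  0.022 ] L 0.11 mid [ 0.4848 -0.2985  0.022 ] ang -10.62
S ((387.50323486328125, 328.8858337402344), (57.20522689819336, 7.796818256378174), 1.6365771293640137)
[ 0.49127947 -0.29721105  0.015     ]
S [ 0.5251 -0.3081  0.022 ] [ 0.458  -0.2984  0.022 ] L 0.0678 mid [ 0.4915 -0.3032  0.022 ] ang -8.29
```

Request:
{"api": "drive_tool", "payload": {
  "rotation": [
    [0, 0, -2.5],
    [0, 0, -2.5],
    [0, 0, -2.5],
    [0, 0, -2.5],
    [0, 0, -2.5],
    [0, 0, -2.5],
    [0, 0, -2.5],
    [0, 0, -2.5],
    [0, 0, -2.5],
    [0, 0, -2.5]
  ],
  "slide": [
    [15, 12, 0],
    [28, 24, -6],
    [33, 31, -8],
    [36, 33, -8],
    [36, 33, -8],
    [36, 33, -8],
    [36, 33, -8],
    [33, 31, -8],
    [28, 24, -6],
    [15, 12, -5]
  ],
  "grip": [0, 0, 0, 0, 0, 0, 0, 0, 0, 0]
}}

```text
time_s: 1.15
ee_pos: [0.4575, -0.3349, 0.1907]
tcp_rot: [[-0.176, 0.0, 0.984], [-0.984, 0.002, -0.176], [-0.002, -1.0, 0.0]]
wrist_force: [-0.6, -0.5, -0.4]
gripper_width: 0.996
```

Request:
{"api": "drive_tool", "payload": {
  "rotation": [
    [0, 0, 0],
    [0, 0, 0]
  ],
  "slide": [
    [18, 20, -10],
    [16, 18, -10]
  ],
  "grip": [0, 0]
}}

```text
time_s: 1.35
ee_pos: [0.4896, -0.2994, 0.1709]
tcp_rot: [[-0.178, -0.0, 0.984], [-0.984, 0.0, -0.178], [-0.0, -1.0, -0.0]]
wrist_force: [-0.3, -0.1, 0.2]
gripper_width: 1.002
```

Request:
{"api": "drive_tool", "payload": {
  "rotation": [
    [0, 0, 0],
    [0, 0, 0]
  ],
  "slide": [
    [0, 0, 0],
    [0, 0, 0]
  ],
  "grip": [0, 0]
}}

```text
time_s: 1.55
ee_pos: [0.4886, -0.3002, 0.171]
tcp_rot: [[-0.177, -0.001, 0.984], [-0.984, 0.0, -0.177], [-0.0, -1.0, -0.001]]
wrist_force: [0.3, -0.3, 0.2]
gripper_width: 1.004
```

```bash
cat >> h.py <<'E'
def wproj_ray(p,s,uv):
    m=p["mtx"];x=(uv[0]-m[0,2])/m[0,0];y=(uv[1]-m[1,2])/m[1,1];r=np.hypot(x,y)
    d=np.array([np.sin(r)*x/r,np.sin(r)*y/r,np.cos(r)])
    M=p["mount"];R=s["tcp_rot"]
    return s["ee_pos"]+R@M[:3,3], R@M[:3,:3]@d
def wonz(p,s,uv,z):
    c,d=wproj_ray(p,s,uv);return c+d*(z-c[2])/d[2]
E
cat > look.py <<'E'
import sys,pickle,cv2
from bench import sensors,snapshot
s=sensors.get_state();k=sys.argv[1];n=sys.argv[2]
p=snapshot(n);pickle.dump((s,p),open(k+".pkl","wb"));cv2.imwrite(f"pics/{k}.png",p["image"][:,:,::-1])
print(s["time_s"],s["ee_pos"],s["tcp_rot"].round(4).tolist(),s["wrist_force"],s["gripper_width"])
E
python3 look.py w1 wrist
```

```text
1.55 [ 0.48864197 -0.30015045  0.17095275] [[-0.1774, -0.001, 0.9841], [-0.9841, 0.0003, -0.1774], [-0.0001, -1.0, -0.001]] [ 0.33329811 -0.30658752  0.15899934] 1.003512158742307
```

View pics/w1.png

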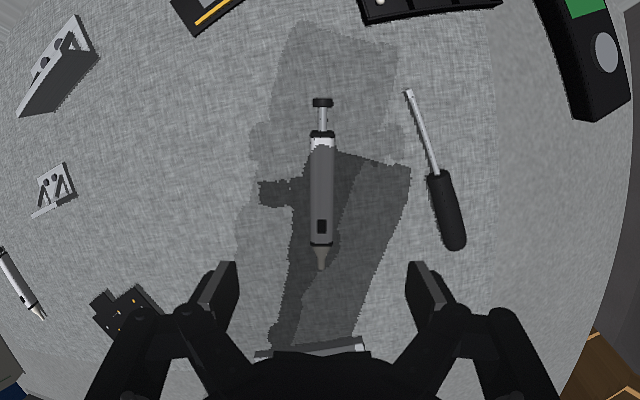

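The wrist view shows the pump lined up with the tool: knob at (323,101), barrel from (322,137) to (321,245), nozzle tip at (321,270). The stop face is at upper left, with corners near (18,117) and (98,55).

```bash
python3 - <<'E'
import pickle
from h import *
s,p=pickle.load(open("w1.pkl","rb"))
def show(n,a,b):
    print(n,a.round(4),b.round(4),"L",np.linalg.norm(a-b).round(4),"mid",((a+b)/2).round(4),"ang",np.degrees(np.arctan2(*(a-b)[[1,0]])).round(2))
W=lambda u,v,z:wonz(p,s,(u,v),z)
show("barrel",W(322,137,.022),W(321,245,.022))
show("knob-tip",W(323,99,.011),W(321,270,.011))
show("stopbot",W(18,117,0),W(98,56,0))
show("stoptop",W(37,77,.06),W(79,16,.06))
I=p["image"]
cv2.imwrite("pics/z1.png",np.hstack([cv2.resize(I[5:125,10:110,::-1],None,fx=4,fy=4,interpolation=2),cv2.resize(I[85:205,280:370,::-1],None,fx=4,fy=4,interpolation=2)]))
E
```

```text
barrel [ 0.5386 -0.3091  0.022 ] [ 0.4373 -0.2899  0.022 ] L 0.1032 mid [ 0.488  -0.2995  0.022 ] ang -10.75
knob-tip [ 0.5707 -0.3158  0.011 ] [ 0.4026 -0.2836  0.011 ] L 0.1712 mid [ 0.4867 -0.2997  0.011 ] ang -10.86
stopbot [0.6669 0.0884 0.    ] [ 0.6822 -0.0868  0.    ] L 0.1758 mid [0.6745 0.0008 0.    ] ang 95.0
stoptop [ 0.6744 -0.0439  0.06  ] [ 0.7081 -0.116   0.06  ] L 0.0797 mid [ 0.6913 -0.0799  0.06  ] ang 115.04
```

View pics/z1.png

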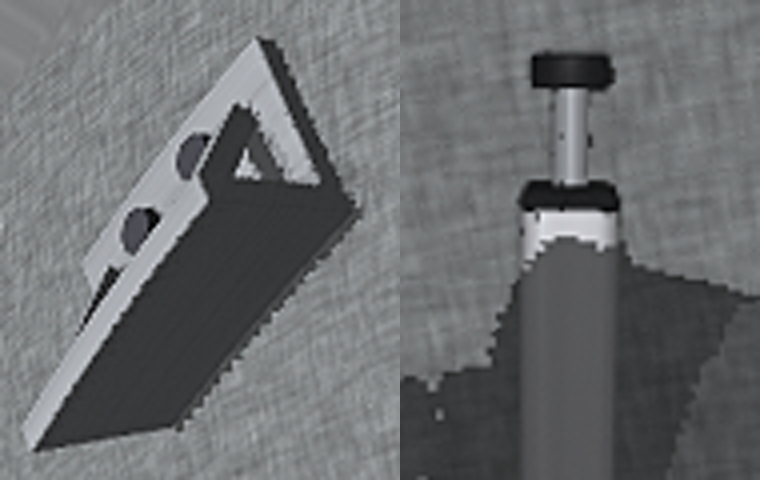

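Request:
{"api": "drive_tool", "payload": {
  "rotation": [
    [0, 0, -0.4],
    [0, 0, 0],
    [0, 0, 0],
    [0, 0, 0],
    [0, 0, 0],
    [0, 0, 0]
  ],
  "slide": [
    [0, 0, -25],
    [0, 0, -35],
    [0, 0, -35],
    [0, 0, -25],
    [0, 0, -15],
    [0, 0, -7]
  ],
  "grip": [0, 0, 0, 0, 0, 0]
}}

```text
time_s: 2.2
ee_pos: [0.4872, -0.3016, 0.0282]
tcp_rot: [[-0.187, -0.002, 0.982], [-0.982, 0.0, -0.187], [0.0, -1.0, -0.002]]
wrist_force: [0.6, 0.5, -0.2]
gripper_width: 1.0
```

Request:
{"api": "drive_tool", "payload": {
  "rotation": [
    [0, 0, 0],
    [0, 0, 0],
    [0, 0, 0],
    [0, 0, 0],
    [0, 0, 0],
    [0, 0, 0],
    [0, 0, 0],
    [0, 0, 0]
  ],
  "slide": [
    [0, 0, 0],
    [0, 0, 0],
    [0, 0, 0],
    [0, 0, 0],
    [0, 0, 0],
    [0, 0, 0],
    [0, 0, 0],
    [0, 0, 0]
  ],
  "grip": [60, 100, 140, 180, 220, 255, 255, 255]
}}

```text
time_s: 3.0
ee_pos: [0.4893, -0.3009, 0.0304]
tcp_rot: [[-0.185, 0.001, 0.983], [-0.983, -0.001, -0.185], [0.001, -1.0, 0.002]]
wrist_force: [-0.9, 0.6, 6.1]
gripper_width: 0.244
```

```bash
python3 look.py w2 wrist; python3 look.py s2 side
```

```text
3.0 [ 0.48929738 -0.30089254  0.03038985] [[-0.1855, 0.0014, 0.9826], [-0.9827, -0.0009, -0.1855], [0.0006, -1.0, 0.0016]] [-0.85857594  0.5914062   6.11481625] 0.24428578075093654
3.05 [ 0.4892594  -0.30088295  0.03036999] [[-0.1856, 0.0014, 0.9826], [-0.9826, -0.0009, -0.1856], [0.0006, -1.0, 0.0015]] [-1.17400267  0.29031771  7.25992103] 0.23895245431212161
```

View pics/w2.png

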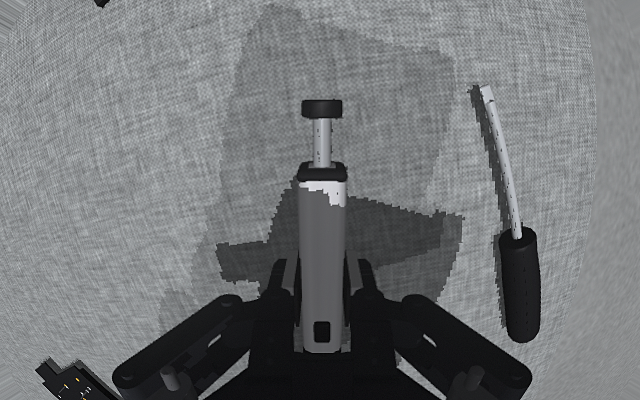

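View pics/s2.png

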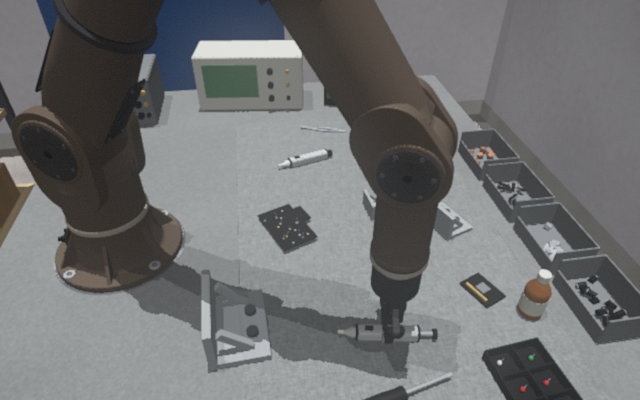

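The pump is gripped across the barrel in line with the tool, with the knob at (322,108). Now lifting.

Request:
{"api": "drive_tool", "payload": {
  "rotation": [
    [0, 0, 0],
    [0, 0, 0],
    [0, 0, 0],
    [0, 0, 0],
    [0, 0, 0],
    [0, 0, 0]
  ],
  "slide": [
    [0, 0, 3],
    [0, 0, 8],
    [0, 0, 20],
    [0, 0, 25],
    [0, 0, 25],
    [0, 0, 10]
  ],
  "grip": [255, 255, 255, 255, 255, 255]
}}

```text
time_s: 3.7
ee_pos: [0.4898, -0.3011, 0.1231]
tcp_rot: [[-0.186, 0.003, 0.983], [-0.983, -0.002, -0.186], [0.001, -1.0, 0.003]]
wrist_force: [0.5, -0.4, -0.9]
gripper_width: 0.242
```

Request:
{"api": "drive_tool", "payload": {
  "rotation": [
    [0, 0, 3],
    [0, 0, 3.2],
    [0, 0, 3.2],
    [0, 0, 3.2],
    [0, 0, 3.2],
    [0, 0, 3.2],
    [0, 0, 3.2],
    [0, 0, 3.2],
    [0, 0, 3],
    [0, 0, 3]
  ],
  "slide": [
    [2, 8, 0],
    [3, 15, 0],
    [4, 25, 0],
    [4, 28, 0],
    [4, 28, 0],
    [4, 28, 0],
    [4, 25, 0],
    [3, 20, 0],
    [2, 12, 0],
    [0, 6, 0]
  ],
  "grip": [255, 255, 255, 255, 255, 255, 255, 255, 255, 255]
}}

```text
time_s: 4.7
ee_pos: [0.5187, -0.1036, 0.1197]
tcp_rot: [[0.36, -0.001, 0.933], [-0.933, 0.001, 0.36], [-0.001, -1.0, -0.001]]
wrist_force: [-0.6, -0.7, -0.8]
gripper_width: 0.242
```

```bash
python3 look.py w3 wrist; python3 look.py s3 side
```

```text
4.7 [ 0.51866734 -0.10363712  0.11973955] [[0.3598, -0.0009, 0.933], [-0.933, 0.0005, 0.3598], [-0.0008, -1.0, -0.0006]] [-0.56544564 -0.6893692  -0.80761114] 0.2420186572550731
4.75 [ 0.51857909 -0.10338714  0.1197864 ] [[0.3625, -0.0009, 0.932], [-0.932, 0.0007, 0.3625], [-0.001, -1.0, -0.0006]] [ 0.26239298  0.61980156 -1.15391897] 0.2414373444715549
```

View pics/w3.png

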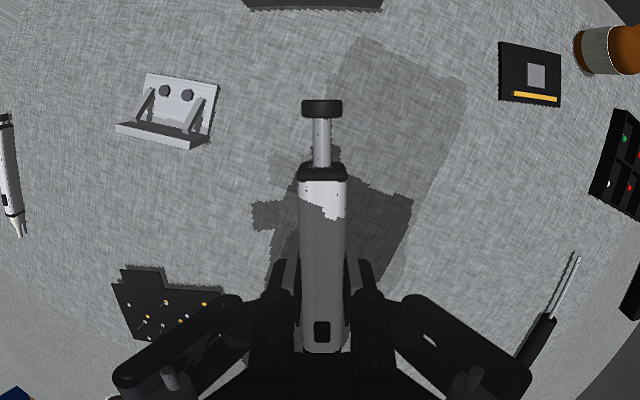

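View pics/s3.png

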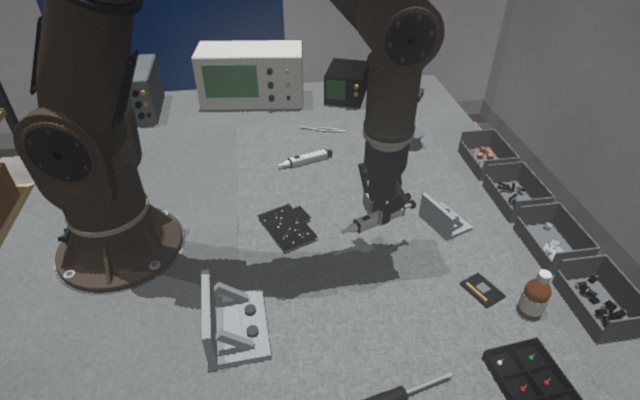

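The held pump is straight in the jaws. The bracket at (165,110) is the small look-alike. The right stop shows only as a face at the very top of the picture, around (313,5). I'll rise and step aside to see it properly.

Request:
{"api": "drive_tool", "payload": {
  "rotation": [
    [0, 0, 0],
    [0, 0, 0],
    [0, 0, 0],
    [0, 0, 0],
    [0, 0, 0],
    [0, 0, 0],
    [0, 0, 0]
  ],
  "slide": [
    [-2, -8, 15],
    [-3, -15, 25],
    [-3, -15, 35],
    [-3, -15, 35],
    [-3, -10, 25],
    [-2, -7, 15],
    [0, 0, 0]
  ],
  "grip": [255, 255, 255, 255, 255, 255, 255]
}}

```text
time_s: 5.5
ee_pos: [0.5031, -0.1779, 0.2722]
tcp_rot: [[0.35, 0.003, 0.937], [-0.937, -0.002, 0.35], [0.003, -1.0, 0.002]]
wrist_force: [1.2, 0.3, -1.3]
gripper_width: 0.243
```

```bash
python3 look.py w4 wrist
```

```text
5.5 [ 0.50309851 -0.17792484  0.27219468] [[0.3501, 0.0033, 0.9367], [-0.9367, -0.0019, 0.3501], [0.003, -1.0, 0.0024]] [ 1.21995824  0.26735641 -1.31790567] 0.2429852585561887
```

View pics/w4.png

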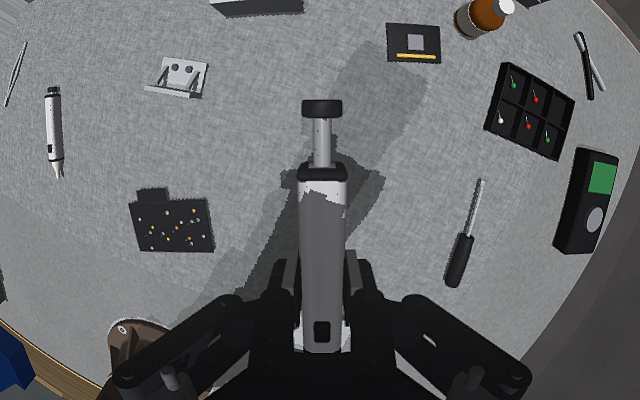

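The stop's face is now at the top, from (215,12) to (303,10). I'll zoom in to read its lower edge.

```bash
python3 - <<'E'
import pickle
from h import *
s,p=pickle.load(open("w4.pkl","rb"))
I=p["image"];z=cv2.resize(I[0:30,200:320,::-1],None,fx=6,fy=6,interpolation=2);cv2.imwrite("pics/z4.png",cv2.convertScaleAbs(z,alpha=1.5))
g=cv2.cvtColor(I,7).astype(int)
pts=[]
for u in range(222,300,4):
    col=g[:30,u];dv=np.diff(col);v=int(np.argmax(dv[8:24]))+8
    pts.append((u,v+.5))
print(pts)
pts=np.array(pts);X=np.array([wonz(p,s,q,0) for q in pts])[:,:2]
v=cv2.fitLine(X.astype(np.float32),cv2.DIST_HUBER,0,.001,.001).ravel();print(v,"yaw",np.degrees(np.arctan2(v[1],v[0])))
n=np.array([-v[1],v[0]]);print(((X-v[2:])@n).round(4),X[[0,-1]])
E
```

```text
[(222, 13.5), (226, 18.5), (230, 17.5), (234, 17.5), (238, 17.5), (242, 16.5), (246, 16.5), (250, 16.5), (254, 16.5), (258, 15.5), (262, 15.5), (266, 15.5), (270, 14.5), (274, 14.5), (278, 14.5), (282, 14.5), (286, 14.5), (290, 14.5), (294, 14.5), (298, 13.5)]
[ 0.3343075  -0.94246405  0.657207   -0.0332817 ] yaw -70.46957
[ 0.0073 -0.0003  0.0006  0.     -0.0005  0.0005  0.     -0.0004 -0.0008
  0.0003 -0.0001 -0.0004  0.0007  0.0005  0.0003  0.0001 -0.0001 -0.0002
 -0.0003  0.0009] [[ 0.64916293  0.01132386]
 [ 0.67577791 -0.08281839]]
```

View pics/z4.png

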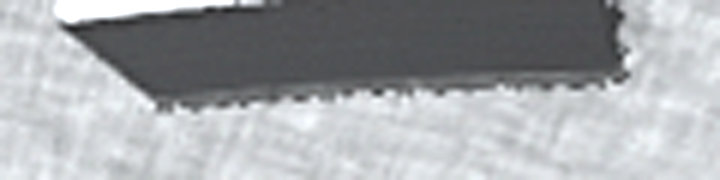

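Request:
{"api": "drive_tool", "payload": {
  "rotation": [
    [0, 0, -0.5],
    [0, 0, 0],
    [0, 0, 0],
    [0, 0, 0],
    [0, 0, 0],
    [0, 0, 0],
    [0, 0, 0],
    [0, 0, 0],
    [0, 0, 0],
    [0, 0, 0]
  ],
  "slide": [
    [8, 15, -10],
    [14, 26, -20],
    [15, 26, -30],
    [12, 20, -35],
    [7, 12, -35],
    [0, 0, -35],
    [0, 0, -30],
    [0, 0, -16],
    [0, 0, -10],
    [0, 0, 0]
  ],
  "grip": [255, 255, 255, 255, 255, 255, 255, 255, 255, 255]
}}

```text
time_s: 6.55
ee_pos: [0.5572, -0.0761, 0.0473]
tcp_rot: [[0.346, -0.004, 0.938], [-0.938, 0.0, 0.346], [-0.002, -1.0, -0.003]]
wrist_force: [-0.7, 0.1, -0.5]
gripper_width: 0.238
```

```bash
python3 look.py w5 wrist; python3 look.py s5 side;python3 look.py t5 top; python3 -c "
import cv2
a=cv2.imread('pics/s5.png')[150:270,320:500];b=cv2.imread('pics/t5.png')[80:200,280:410]
cv2.imwrite('pics/z5.png',cv2.resize(cv2.hconcat([a,b]),None,fx=2.5,fy=2.5,interpolation=2))"
```

```text
6.55 [ 0.55721334 -0.07605641  0.04727058] [[0.3458, -0.0038, 0.9383], [-0.9383, 0.0005, 0.3458], [-0.0018, -1.0, -0.0034]] [-0.74318151  0.14198081 -0.54524748] 0.23831508736812018
6.6 [ 0.55810939 -0.07619477  0.04854346] [[0.3456, -0.0017, 0.9384], [-0.9384, 0.0003, 0.3456], [-0.0009, -1.0, -0.0015]] [-0.06415718 -0.10199997 -0.89350978] 0.24534683608477478
6.65 [ 0.55876702 -0.07631846  0.04942177] [[0.3455, -0.0001, 0.9384], [-0.9384, 0.0001, 0.3455], [-0.0002, -1.0, -0.0]] [ 0.01288783 -0.3624953  -2.43772138] 0.23746336538379204
```

View pics/w5.png

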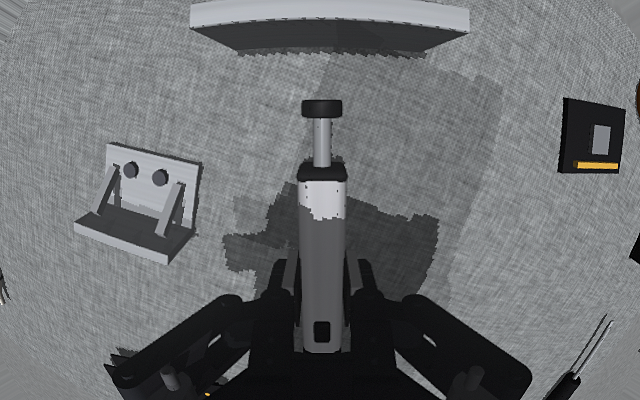

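View pics/z5.png

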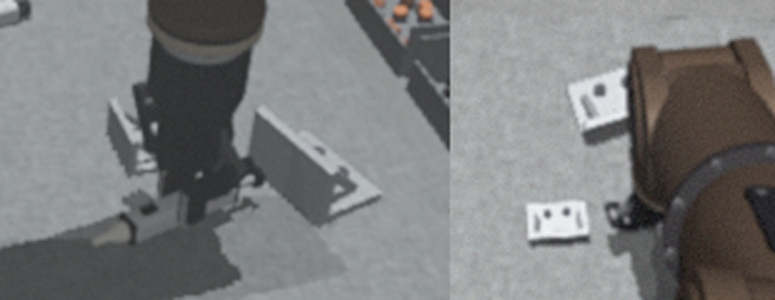

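Close up, the knob at (322,108) faces the plate. The front top edge of the plate runs from (191,28) to (469,32), so the pump is nearly central. Next I check that it is square and how big the gap is.

```bash
python3 - <<'E'
import pickle
from h import *
s,p=pickle.load(open("w5.pkl","rb"))
z=cv2.resize(p["image"][0:120,180:480,::-1],None,fx=2.6,fy=2.6,interpolation=2);cv2.imwrite("pics/z5b.png",cv2.convertScaleAbs(z,alpha=1.4))
W=lambda u,v,z:wonz(p,s,(u,v),z)
for n,a,b in(("top",W(191,28,.06),W(469,32,.06)),("bot",W(240,53,0),W(424,54,0))):
    print(n,a,b,np.linalg.norm(a-b),"mid",(a+b)/2,"xyaw",np.degrees(np.arctan2(*(a-b)[[1,0]]))-90)
u=s["tcp_rot"][:,2];print("yaw tool",np.degrees(np.arctan2(u[1],u[0])))
k=W(322,99,.037);print("knob top front",k,(k-s["ee_pos"])@u)
E
```

```text
top [0.64697926 0.00575564 0.06      ] [ 0.68019556 -0.08589313  0.06      ] 0.09748240016466407 mid [ 0.66358741 -0.04006875  0.06      ] xyaw 19.922056396259933
bot [0.64588582 0.00294301 0.        ] [ 0.68011372 -0.08859432  0.        ] 0.09772733460996347 mid [ 0.66299977 -0.04282566  0.        ] xyaw 20.50191565702744
yaw tool 20.22947036546973
knob top front [ 0.63628286 -0.04672573  0.037     ] 0.08436816883461298
```

View pics/z5b.png

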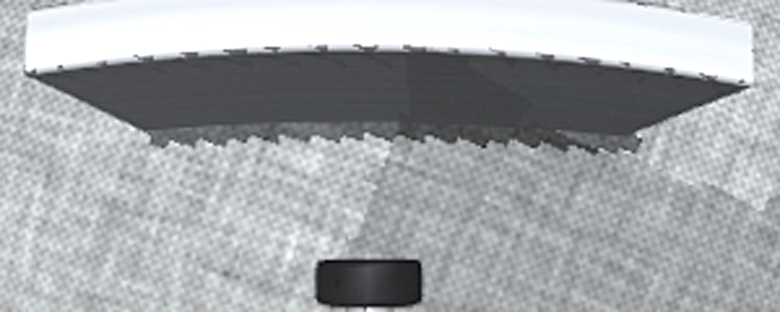

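Request:
{"api": "drive_tool", "payload": {
  "rotation": [
    [0, 0, 0],
    [0, 0, 0],
    [0, 0, 0],
    [0, 0, 0],
    [0, 0, 0],
    [0, 0, 0],
    [0, 0, 0],
    [0, 0, 0]
  ],
  "slide": [
    [4.7, 1.7, 0],
    [4.7, 1.7, 0],
    [4.7, 1.7, 0],
    [3.8, 1.4, 0],
    [1.9, 0.7, 0],
    [1.9, 0.7, 0],
    [1.9, 0.7, 0],
    [1.9, 0.7, 0]
  ],
  "grip": [255, 255, 255, 255, 255, 255, 255, 255]
}}

```text
time_s: 7.5
ee_pos: [0.5837, -0.0674, 0.0491]
tcp_rot: [[0.345, -0.001, 0.938], [-0.938, -0.0, 0.345], [-0.0, -1.0, -0.001]]
wrist_force: [-6.0, -2.0, -0.3]
gripper_width: 0.243
```

Request:
{"api": "drive_tool", "payload": {
  "rotation": [
    [0, 0, 0],
    [0, 0, 0],
    [0, 0, 0]
  ],
  "slide": [
    [1.9, 0.7, 0],
    [1.9, 0.7, 0],
    [1.9, 0.7, 0]
  ],
  "grip": [255, 255, 255]
}}

```text
time_s: 7.8
ee_pos: [0.5881, -0.0658, 0.0488]
tcp_rot: [[0.345, -0.004, 0.939], [-0.939, -0.001, 0.345], [-0.001, -1.0, -0.004]]
wrist_force: [-6.8, -1.9, 1.2]
gripper_width: 0.24
```

Request:
{"api": "drive_tool", "payload": {
  "rotation": [
    [0, 0, 0],
    [0, 0, 0],
    [0, 0, 0]
  ],
  "slide": [
    [1.9, 0.7, 0],
    [1.9, 0.7, 0],
    [0, 0, 0]
  ],
  "grip": [255, 255, 255]
}}

```text
time_s: 8.1
ee_pos: [0.5923, -0.0643, 0.0489]
tcp_rot: [[0.345, -0.003, 0.939], [-0.939, -0.001, 0.345], [-0.0, -1.0, -0.003]]
wrist_force: [-4.7, -1.3, 1.2]
gripper_width: 0.239
```

```bash
python3 look.py w6 wrist
```

```text
8.1 [ 0.59226111 -0.06425002  0.048929  ] [[0.345, -0.0031, 0.9386], [-0.9386, -0.0007, 0.345], [-0.0004, -1.0, -0.0031]] [-4.66234565 -1.27359364  1.24595546] 0.23908537634885002
```

View pics/w6.png

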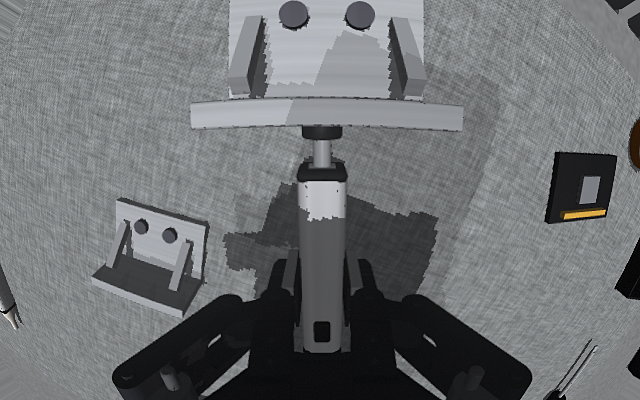

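The knob sits square on the plate and the plunger is sliding in at about 6 N. Roughly 8 mm remain.

Request:
{"api": "drive_tool", "payload": {
  "rotation": [
    [0, 0, 0],
    [0, 0, 0],
    [0, 0, 0],
    [0, 0, 0]
  ],
  "slide": [
    [1.9, 0.7, 0],
    [1.9, 0.7, 0],
    [0.9, 0.3, 0],
    [0, 0, 0]
  ],
  "grip": [255, 255, 255, 255]
}}

```text
time_s: 8.55
ee_pos: [0.5969, -0.0626, 0.0489]
tcp_rot: [[0.345, -0.003, 0.939], [-0.939, -0.001, 0.345], [-0.0, -1.0, -0.003]]
wrist_force: [-4.9, -1.7, 2.1]
gripper_width: 0.241
```

Request:
{"api": "drive_tool", "payload": {
  "rotation": [
    [0, 0, 0],
    [0, 0, 0],
    [0, 0, 0]
  ],
  "slide": [
    [0.9, 0.3, 0],
    [0.9, 0.3, 0],
    [0, 0, 0]
  ],
  "grip": [255, 255, 255]
}}

```text
time_s: 8.85
ee_pos: [0.5986, -0.0619, 0.0489]
tcp_rot: [[0.345, -0.003, 0.939], [-0.939, -0.001, 0.345], [-0.001, -1.0, -0.003]]
wrist_force: [-5.5, -1.1, 2.0]
gripper_width: 0.239
```

Request:
{"api": "drive_tool", "payload": {
  "rotation": [
    [0, 0, 0],
    [0, 0, 0]
  ],
  "slide": [
    [0.9, 0.3, 0],
    [0, 0, 0]
  ],
  "grip": [255, 255]
}}

```text
time_s: 9.05
ee_pos: [0.5995, -0.0617, 0.0489]
tcp_rot: [[0.345, -0.003, 0.939], [-0.939, -0.001, 0.345], [-0.001, -1.0, -0.003]]
wrist_force: [-5.6, -1.4, 1.8]
gripper_width: 0.24
```

Request:
{"api": "drive_tool", "payload": {
  "rotation": [
    [0, 0, 0],
    [0, 0, 0]
  ],
  "slide": [
    [0.9, 0.3, 0],
    [0, 0, 0]
  ],
  "grip": [255, 255]
}}

```text
time_s: 9.25
ee_pos: [0.6002, -0.0614, 0.0489]
tcp_rot: [[0.345, -0.004, 0.939], [-0.939, -0.001, 0.345], [-0.001, -1.0, -0.004]]
wrist_force: [-6.3, -2.1, 2.3]
gripper_width: 0.243
```

Request:
{"api": "drive_tool", "payload": {
  "rotation": [
    [0, 0, 0],
    [0, 0, 0]
  ],
  "slide": [
    [0.9, 0.3, 0],
    [0, 0, 0]
  ],
  "grip": [255, 255]
}}

```text
time_s: 9.45
ee_pos: [0.6003, -0.0614, 0.0487]
tcp_rot: [[0.345, -0.005, 0.939], [-0.939, -0.001, 0.345], [-0.001, -1.0, -0.005]]
wrist_force: [-7.8, -1.8, 4.9]
gripper_width: 0.239
```

Request:
{"api": "drive_tool", "payload": {
  "rotation": [
    [0, 0, 0],
    [0, 0, 0]
  ],
  "slide": [
    [0.9, 0.3, 0],
    [0, 0, 0]
  ],
  "grip": [255, 255]
}}

```text
time_s: 9.65
ee_pos: [0.6004, -0.0613, 0.0486]
tcp_rot: [[0.345, -0.007, 0.939], [-0.939, -0.001, 0.345], [-0.001, -1.0, -0.007]]
wrist_force: [-10.9, -2.5, 4.6]
gripper_width: 0.243
```

```bash
python3 look.py w7 wrist
```

```text
9.65 [ 0.60043027 -0.06133336  0.04857515] [[0.3447, -0.0067, 0.9387], [-0.9387, -0.0014, 0.3447], [-0.001, -1.0, -0.0068]] [-10.86161677  -2.5293478    4.61963251] 0.2425690735924765
```

View pics/w7.png

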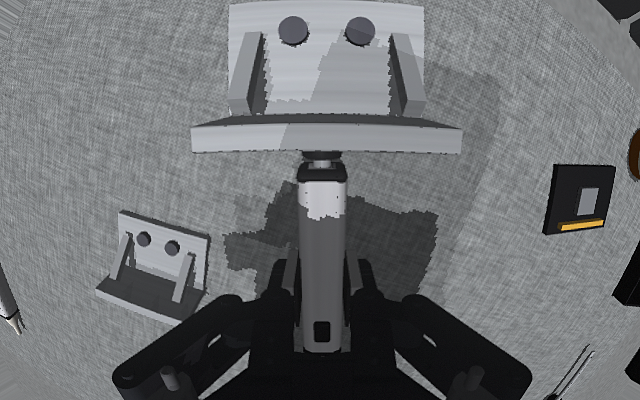

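The TCP has stalled and the force is rising, which suggests the hard stop. I'll press a little more to confirm.

Request:
{"api": "drive_tool", "payload": {
  "rotation": [
    [0, 0, 0],
    [0, 0, 0],
    [0, 0, 0],
    [0, 0, 0]
  ],
  "slide": [
    [0.9, 0.3, 0],
    [0.9, 0.3, 0],
    [0.9, 0.3, 0],
    [0, 0, 0]
  ],
  "grip": [255, 255, 255, 255]
}}

```text
time_s: 10.1
ee_pos: [0.6006, -0.0613, 0.0481]
tcp_rot: [[0.344, -0.012, 0.939], [-0.939, -0.002, 0.344], [-0.002, -1.0, -0.012]]
wrist_force: [-18.5, -3.8, 9.8]
gripper_width: 0.239
```

Request:
{"api": "drive_tool", "payload": {
  "rotation": [
    [0, 0, 0],
    [0, 0, 0]
  ],
  "slide": [
    [0.9, 0.3, 0],
    [0, 0, 0]
  ],
  "grip": [255, 255]
}}

```text
time_s: 10.3
ee_pos: [0.6007, -0.0613, 0.0479]
tcp_rot: [[0.344, -0.013, 0.939], [-0.939, -0.003, 0.344], [-0.002, -1.0, -0.013]]
wrist_force: [-21.3, -4.6, 12.6]
gripper_width: 0.241
```

At 21 N it hasn't moved, so the plunger is home. Backing off.

Request:
{"api": "drive_tool", "payload": {
  "rotation": [
    [0, 0, 0],
    [0, 0, 0],
    [0, 0, 0],
    [0, 0, 0],
    [0, 0, 0],
    [0, 0, 0],
    [0, 0, 0]
  ],
  "slide": [
    [-2.8, -1.0, 0],
    [-2.8, -1.0, 0],
    [-4.7, -1.7, 0],
    [-9.4, -3.5, 0],
    [-18.8, -6.9, 0],
    [-18.8, -6.9, 0],
    [-5, -2, 0]
  ],
  "grip": [255, 255, 255, 255, 255, 255, 255]
}}

```text
time_s: 11.0
ee_pos: [0.5428, -0.0832, 0.0492]
tcp_rot: [[0.344, -0.002, 0.939], [-0.939, -0.001, 0.344], [0.0, -1.0, -0.002]]
wrist_force: [-0.8, -0.9, -0.7]
gripper_width: 0.241
```

```bash
python3 look.py w8 wrist;python3 look.py s8 side; python3 - <<'E'
import cv2
cv2.imwrite('pics/zs8.png',cv2.resize(cv2.imread('pics/s8.png')[160:280,320:480],None,fx=4,fy=4,interpolation=2))
E
```

```text
11.0 [ 0.54278272 -0.08318065  0.04924146] [[0.3443, -0.0017, 0.9389], [-0.9389, -0.0007, 0.3443], [0.0, -1.0, -0.0019]] [-0.84046725 -0.87916951 -0.65336997] 0.2406652650025378
11.05 [ 0.54323455 -0.08315553  0.04937948] [[0.3443, -0.0012, 0.9389], [-0.9389, -0.0006, 0.3443], [0.0002, -1.0, -0.0013]] [-1.03115966 -0.25736182 -1.11388508] 0.23994094451712975
```

View pics/w8.png

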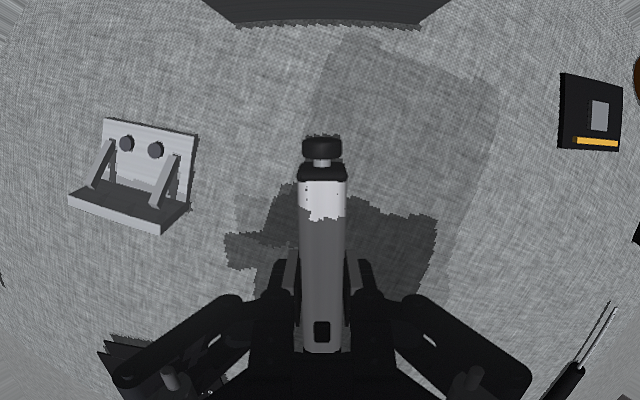

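View pics/zs8.png

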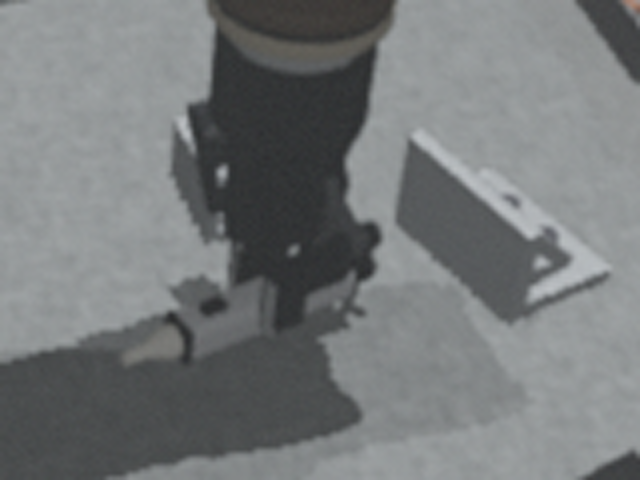

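The knob is now at (322,150), close to the barrel's end cap, and the barrel hasn't shifted in the jaws. I'll measure the plunger, then lay the pump down in the clear area to the right.

```bash
python3 - <<'E'
import pickle
from h import *
for f,v in(("w5",99),("w8",137)):
    s,p=pickle.load(open(f+".pkl","rb"));u=s["tcp_rot"][:,2]
    for vv,z in((v,.039-.02),(v,.039-.011),(172 if 0 else 163,.039-.009)):
        zz=s["ee_pos"][2]-(.0485-z) if 0 else s["ee_pos"][2]-.0304+z-.0185
        print(f,vv,(wonz(p,s,(322,vv),zz)-s["ee_pos"])@u)
E
```

```text
w5 99 0.08430626373885865
w5 99 0.08433464694645171
w5 163 0.055794834411901875
w8 137 0.06615308218128031
w8 137 0.06729202991816804
w8 163 0.05577623389405573
```

Request:
{"api": "drive_tool", "payload": {
  "rotation": [
    [0, 0, 0],
    [0, 0, 0],
    [0, 0, 0],
    [0, 0, 0],
    [0, 0, 0],
    [0, 0, 0]
  ],
  "slide": [
    [-5, -15, 0],
    [-6, -25, 0],
    [-6, -25, 0],
    [-4, -12, -4],
    [0, 0, -6],
    [0, 0, 0]
  ],
  "grip": [255, 255, 255, 255, 255, 255]
}}

```text
time_s: 11.7
ee_pos: [0.524, -0.1582, 0.0383]
tcp_rot: [[0.346, -0.001, 0.938], [-0.938, 0.001, 0.346], [-0.001, -1.0, -0.001]]
wrist_force: [0.2, 1.3, -0.3]
gripper_width: 0.241
```

The knob end measures 66–67 mm from the pump origin, which is the home position. Lowering.

Request:
{"api": "drive_tool", "payload": {
  "rotation": [
    [0, 0, 0],
    [0, 0, 0],
    [0, 0, 0],
    [0, 0, 0],
    [0, 0, 0]
  ],
  "slide": [
    [0, 0, -2],
    [0, 0, -2],
    [0, 0, -1.5],
    [0, 0, -1],
    [0, 0, 0]
  ],
  "grip": [255, 255, 255, 255, 255]
}}

```text
time_s: 12.2
ee_pos: [0.5242, -0.1587, 0.0327]
tcp_rot: [[0.346, -0.0, 0.938], [-0.938, 0.0, 0.346], [-0.0, -1.0, -0.0]]
wrist_force: [-0.3, 0.0, -1.3]
gripper_width: 0.242
```

Request:
{"api": "drive_tool", "payload": {
  "rotation": [
    [0, 0, 0],
    [0, 0, 0]
  ],
  "slide": [
    [0, 0, -0.7],
    [0, 0, 0]
  ],
  "grip": [255, 255]
}}

```text
time_s: 12.4
ee_pos: [0.5241, -0.159, 0.0321]
tcp_rot: [[0.345, 0.0, 0.938], [-0.938, -0.0, 0.345], [0.0, -1.0, 0.0]]
wrist_force: [-0.2, -0.3, -0.7]
gripper_width: 0.239
```

Request:
{"api": "drive_tool", "payload": {
  "rotation": [
    [0, 0, 0],
    [0, 0, 0]
  ],
  "slide": [
    [0, 0, -0.7],
    [0, 0, 0]
  ],
  "grip": [255, 255]
}}

```text
time_s: 12.6
ee_pos: [0.5241, -0.1591, 0.0314]
tcp_rot: [[0.345, -0.0, 0.938], [-0.938, -0.0, 0.345], [0.0, -1.0, -0.0]]
wrist_force: [-0.5, 0.2, -0.8]
gripper_width: 0.24
```

Request:
{"api": "drive_tool", "payload": {
  "rotation": [
    [0, 0, 0],
    [0, 0, 0]
  ],
  "slide": [
    [0, 0, -0.6],
    [0, 0, 0]
  ],
  "grip": [255, 255]
}}

```text
time_s: 12.8
ee_pos: [0.5241, -0.159, 0.0308]
tcp_rot: [[0.345, -0.0, 0.938], [-0.938, -0.0, 0.345], [0.0, -1.0, -0.0]]
wrist_force: [0.7, 0.3, -1.1]
gripper_width: 0.24
```

Request:
{"api": "drive_tool", "payload": {
  "rotation": [
    [0, 0, 0],
    [0, 0, 0]
  ],
  "slide": [
    [0, 0, -0.5],
    [0, 0, 0]
  ],
  "grip": [255, 255]
}}

```text
time_s: 13.0
ee_pos: [0.5242, -0.159, 0.0304]
tcp_rot: [[0.345, 0.0, 0.938], [-0.938, -0.0, 0.345], [0.0, -1.0, 0.0]]
wrist_force: [-0.2, -0.2, 1.0]
gripper_width: 0.244
```

Request:
{"api": "drive_tool", "payload": {
  "rotation": [
    [0, 0, 0],
    [0, 0, 0]
  ],
  "slide": [
    [0, 0, -0.5],
    [0, 0, 0]
  ],
  "grip": [255, 255]
}}

```text
time_s: 13.2
ee_pos: [0.5241, -0.1591, 0.0304]
tcp_rot: [[0.345, 0.0, 0.938], [-0.938, -0.0, 0.345], [0.0, -1.0, 0.0]]
wrist_force: [-1.6, -0.1, 8.8]
gripper_width: 0.247
```

Contact came at the same height as at the grasp, so the pump is flat on the bench. I'll ease the load and release.

Request:
{"api": "drive_tool", "payload": {
  "rotation": [
    [0, 0, 0],
    [0, 0, 0],
    [0, 0, 0],
    [0, 0, 0],
    [0, 0, 0],
    [0, 0, 0],
    [0, 0, 0],
    [0, 0, 0]
  ],
  "slide": [
    [0, 0, 0.5],
    [0, 0, 0],
    [0, 0, 0],
    [0, 0, 0],
    [0, 0, 0],
    [0, 0, 0],
    [0, 0, 0],
    [0, 0, 0]
  ],
  "grip": [255, 220, 170, 120, 60, 0, 0, 0]
}}

```text
time_s: 14.0
ee_pos: [0.5241, -0.159, 0.0303]
tcp_rot: [[0.345, 0.0, 0.938], [-0.938, -0.0, 0.345], [0.0, -1.0, 0.0]]
wrist_force: [-0.3, 0.0, -1.1]
gripper_width: 0.999
```

Request:
{"api": "drive_tool", "payload": {
  "rotation": [
    [0, 0, 0],
    [0, 0, 0],
    [0, 0, 0],
    [0, 0, 0],
    [0, 0, 0],
    [0, 0, 0],
    [0, 0, 0],
    [0, 0, 0],
    [0, 0, 0]
  ],
  "slide": [
    [0, 0, 5],
    [0, 0, 10],
    [0, 0, 20],
    [0, 0, 30],
    [0, 0, 30],
    [0, 0, 30],
    [0, 0, 20],
    [0, 0, 10],
    [0, 0, 0]
  ],
  "grip": [0, 0, 0, 0, 0, 0, 0, 0, 0]
}}

```text
time_s: 14.9
ee_pos: [0.5248, -0.1592, 0.187]
tcp_rot: [[0.345, 0.003, 0.938], [-0.938, -0.001, 0.345], [0.002, -1.0, 0.002]]
wrist_force: [0.3, 0.4, -0.4]
gripper_width: 1.004
```

```bash
python3 look.py w9 wrist;python3 look.py s9 side; python3 - <<'E'
import pickle
from h import *
s,p=pickle.load(open("w9.pkl","rb"))
cv2.imwrite('pics/zs9.png',cv2.resize(cv2.imread('pics/s9.png')[180:360,280:480],None,fx=3,fy=3,interpolation=2))
E
```

```text
14.9 [ 0.52480924 -0.15917925  0.18696222] [[0.3453, 0.0028, 0.9385], [-0.9385, -0.0008, 0.3453], [0.0017, -1.0, 0.0023]] [ 0.32886183  0.42545352 -0.39886549] 1.0039376882186273
14.95 [ 0.52411052 -0.15907473  0.1855704 ] [[0.3454, 0.0007, 0.9385], [-0.9385, -0.0003, 0.3454], [0.0005, -1.0, 0.0006]] [ 0.35463583 -0.63600374 -0.70335775] 0.9991674936425154
```

View pics/w9.png

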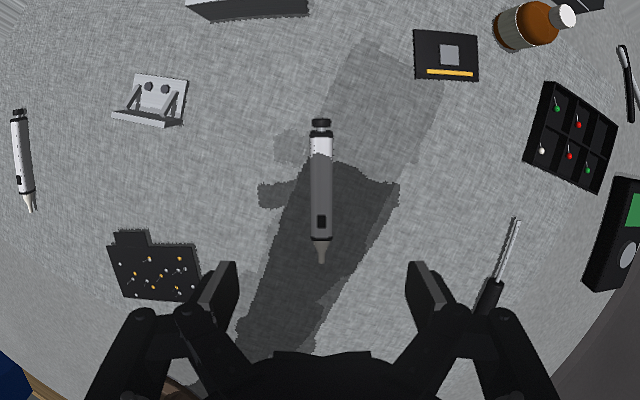

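View pics/s9.png

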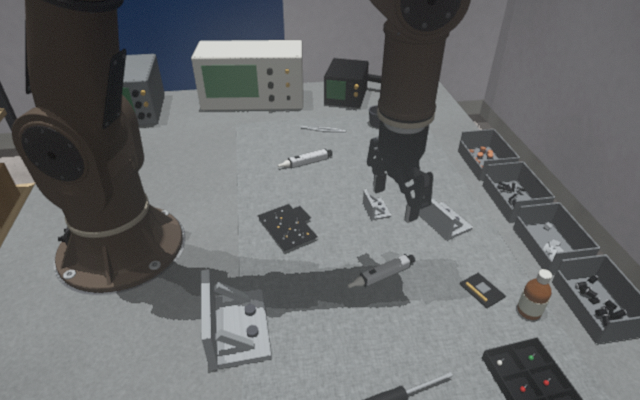

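View pics/zs9.png

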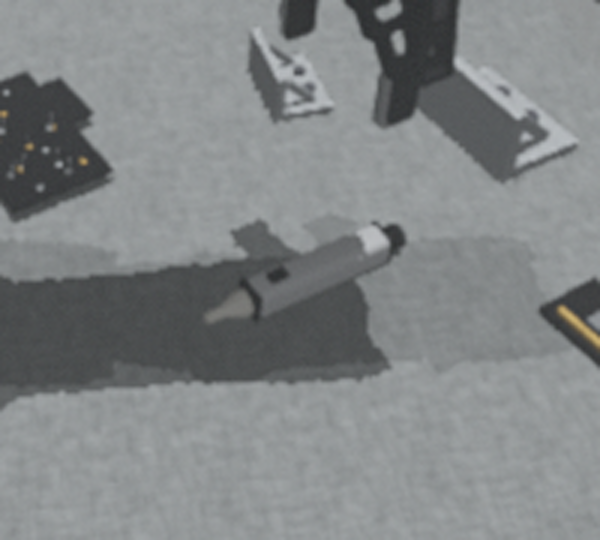

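The pump lies flat and free with its trigger up and its knob at (321,122), against the barrel as on the spare. The spare is still in its original place at (306,158) in the side view. Handing in.

```bash
python3 - <<'E'
from bench import ticket
print(ticket.finish_job())
E
```

```text
the job is handed in; nothing more can be done
None
```

I cocked the pump that had its plunger out, laid it flat on the bench, released it and handed the job in at about 15 s. The job was handed in with no verdict given.

- **Pressing:** I pressed the knob squarely against the 100 mm angle plate. The plunger slid in at about 6 N. It then stalled, with the force along the pump rising to about 21 N and no further travel.
- **Plunger check:** after backing off, the wrist camera put the knob's end at 66–67 mm from the pump's origin, against 67 mm for fully home. The barrel had not slipped in the jaws.
- **Laying down:** bench contact came at the same height as at the grasp, with a brief push of about 9 N. I eased that off before opening the gripper.
- **Final pictures:** the pump lies flat with its trigger up, the spare pump appears where it was, and the gripper is clear of everything.
- **Disagreement:** the first estimates of the plate's angle differed by several degrees between cameras. The close wrist view settled it at about 20.2°, which matched the tool's angle to within 0.3°.

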